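# Refit the reader carriage on its bent rail

### The arm

A 6-joint arm with a two-finger parallel gripper is mounted at the origin on a cart in front of the work surface, level with it; the furniture and walls round the work are solid. World frame = base frame: x ahead of the robot, y to its left, z up, the work surface at z = 0. Lengths are in mm, angles in rad, forces in N, time in s.
With the tool pointing down it reaches from about 375 to 925 mm from the base axis. Payload 5.7 kg.
Tool frame: the origin (TCP) lies between the finger pads; the fingertips stand 22 mm ahead of it and the grasp point (between the pads) lies 3 mm ahead of it; z points along the fingers, y is the line along which they close (so a half turn about z gives the same grasp; the last joint's range is limited). The gripper opens to 85 mm and grips with 20 to 120 N. Pads are 22 mm wide; open, the fingers measure 114 mm over their backs; the gripper's body (76 mm by 85 mm) begins 54 mm behind the grasp point. The pads swing forward as they close: fully open they stand 13 mm farther back than shut.
Start: joints at [-1.4, 0.359, 1.51, -0, 1.272, -0.115], TCP at [169.141, -575.637, 253.267] pointing down, gripper open.
Joint ranges: [-2.97, 2.97], [-1.01, 2.36], [0.21, 2.38], [-0.96, 4.11], [0.2, 2.71], [-2.98, 2.98]. Speed limits (rad/s): [2.39, 2.39, 3.14, 3.14, 3.14, 3.14].

### API

Orientations are given as a rotation vector (axis times angle).
In Python, from plant import arm, imaging gives the robot as it stands. The module is installed in compiled form; this text tells all that it offers.
- The arm moves only by the tool move_arm, never from a script. Its argument "motion" is a list that holds one entry, the list of rows, each a list of 4 numbers: the shift along the tool's x, y, z in m, then the turn about the tool's z in rad. A call has 1 to 12 rows; each row is the pose to reach, as a shift and turn from the pose commanded when the call began, along the tool's axes at that moment; what a row does not reach only later rows make up. A row lasts 1/12 s, in which the tool goes at most 41.7 mm and 7.16 degrees, less where a joint would pass 70% of its speed; a pose out of reach is approached as far as the arm can. A call with a gripper value outside its range is refused whole. "grip" is the finger opening in m, from 0 to 0.0854, set as the call begins (left out, the last holds). The fingers move at their own pace and stop on an object; the grip force is fixed at half the most. Time passes only in rows, so rows that repeat a pose let the fingers close. It gives the time, the measured TCP pose, the force, the opening and the grip force at its end, in the units of the state.
- arm.get_state(): the state, without advancing time (a new reading comes with each control period).
- imaging.read_camera(name): name is "scene" or "top" or "wrist"; returns a dict with "frame" (420x560x3 uint8, red, green, blue), "range_z" (420x560 float32, mm along the optical axis (not along the pixel's ray), 0 where there is no reading), "intrinsics" (3x3 intrinsics, pixels), "R" (3x3) and "t" (3): a world point X has camera coordinates R X + t. Camera axes: x right, y down, z forward; pixel columns grow to the right and rows downward; lengths in mm; the calibration is good to about 2 mm. A picture is of the moment at which its call begins.
- arm.sign_off(): hands the job in; it is judged then, once.
The state is a dict: "time": time; "joints": joint angles; "qd": joint speeds; "effort": joint torques, N m; "tool_pos": TCP position; "eef_rot": TCP orientation; "wrist_force": force on the tool from outside, world axes, zero at the start; "ft_torque": the same for the moment, N m; "gripper_width": finger opening in mm; "gripper_force": force on a finger pad.
Only numpy, scipy, OpenCV 4.12 (cv2) and the standard library are available. Lean on these libraries where they do the work, as an engineer would, in place of code of your own. Each camera call takes 0.05 s, during which the arm holds its last target. There are 200 camera calls.

### The job

The reader carriage has been taken off its bent steel rail and stands on the bench. Thread its sleeve over the rail's open lower end, slide it up the slope and round the corner until it rests against the stop collar, and leave it hanging there above the specimen cup with its fin upright. Do not disturb the cup.

Things in the scene. Friction and masses are not known exactly. Their poses are not given: they have to be found in the camera images.
- carriage: Loose carriage, 0.2 kg, standing on the bench. Origin: underside centre; z up, x along the sleeve. White head 44 x 40 x 33 mm (x, y, z); above it an aluminium sleeve 40 mm long, 34 mm outside, bore 24 mm; on top a black grip fin, 30 mm along x, 12 mm thick in y, free from z = 67 to 104 mm. Alike both ways: either end may lead. Bottom-heavy, it hangs fin up by itself.
- bore (a point): Centre of the carriage's sleeve, on the bore axis, 47 mm above the carriage's underside. With 12 mm of play the sleeve can stand at most about 16 degrees askew to the rail, so on the slope the carriage must be pitched with it.
- stand: Fixed stand: grey base plate 110 x 160 x 12 mm with one bent steel rod, 12 mm thick, the rail. Origin on the bench under the parking place; z up. Seen along the rail: low level leg along +x, 40 degree slope up along +x, level corner turning left to +y, level last leg along +y to the stop collar. The points below are rod centre-line points in the stand's frame, mm.
- rail_end (a point): The rail's open end, (-225, -100, 120); its round nose reaches 6 mm farther. From here the rod is level along +x to (-178, -100, 120), where it starts to bend up with radius 60.
- rail_low (a point): Point on the low level leg, 35 mm from the open end, (-190, -100, 120).
- rail_slope (a point): Middle of the 40 degree slope, (-116.5, -100, 153.3). The slope is straight from (-139.4, -100, 134.0) to (-93.5, -100, 172.6), then bends back with radius 60 to level at (-54.9, -100, 186.6).
- rail_corner (a point): Middle of the level 90 degree corner, (-13, -87, 186.6). The corner has radius 45 and runs from (-45, -100, 186.6) to (0, -55, 186.6).
- rail_stop (a point): Centre of the stop collar's near face, (0, 20, 186.6); collar 35 mm in diameter, 12 mm thick, fixed. The rod is straight along +y from (0, -55) to it. When the sleeve's end touches it the sleeve's centre is at (0, 0); hanging free, it lies 6 mm below the rod's centre line.
- cup: Lidded specimen cup, 60 mm in diameter, 72 mm high, standing loose on the stand's base plate under the parking place. Origin: centre of its underside. The parked carriage hangs about 50 mm above its lid.
Things that resemble listed ones, but are neither listed nor needed, are in the scene too. What is shaped like the cup but green is not meant.

How it is judged (in metres and radians):
On the way, in this order (a step that is already met when the one before it is completed fails the run):
1. the sleeve is threaded on the rail's low leg (distance between bore and rail_low below 0.016 m), for 0.05 s.
2. the carriage is on the slope (distance between bore and rail_slope below 0.016 m), for 0.05 s.
3. the carriage goes round the corner (distance between bore and rail_corner below 0.016 m), for 0.05 s.
At the end, for the whole second after the job is handed in: The carriage hangs on the rail's last leg with its sleeve within 7 mm of the stop collar, fin up (within 14 degrees), at rest; the cup still stands upright (y of bore in the frame of stand above -0.007 m and distance between bore and rail_stop below 0.032 m and angle between carriage's own z axis and vertical below 0.25 rad and linear speed of carriage below 0.02 m/s and angle between cup's own z axis and vertical below 0.1 rad); the robot touches nothing.
It fails at once if the cup is tipped or shifted by more than 20 mm (angle between cup's own z axis and vertical above 0.3 rad or distance of cup from where it was at the start of the episode above 0.02 m).
It also fails if it takes over 53 s, if anything falls off the work surface, if the arm or the gripper's body presses on something with over 40 N, if the wrist force passes 120 N, or if a joint passes its speed limit or range.

## Working session

There is one attempt and no reset: what is moved stays moved. The work goes in short steps, Python scripts to look and compute and a tool call to move; the robot and the scene stay as the last step left them, time stands still between calls to the robot, and variables do not carry over. Pictures are saved under pics/ and viewed, at most 10 in all, crops included, and the job is handed in when it is done.

Besides the shell and the picture viewer there is one more tool, called by a JSON object that holds its "api" and its "payload", one argument or row to a line. move_arm: Moves the arm, as the interface text tells. Its arguments: {"type":"object","properties":{"motion":{"type":"array","items":{"type":"array","items":{"type":"array","items":{"type":"number"}}}},"grip":{"type":"number"}},"required":["motion"]}

```bash
mkdir -p pics; python3 - <<'E'
from plant import arm, imaging
import cv2,numpy as np
s=arm.get_state();print(s['time'],s['tool_pos'],s['eef_rot'],s['gripper_width'])
ims=[]
for n in ['scene','top']:
    d=imaging.read_camera(n);np.savez(f'{n}0.npz',**d)
    cv2.imwrite(f'pics/{n}0.png',d['frame'][...,::-1]);print(n,d['intrinsics'].tolist(),d['R'].round(3).tolist(),d['t'])
E
```

```text
0.0 [ 169.03221315 -575.02509597  252.42980115] [-3.10770975e+00 -4.47108027e-01  1.00373008e-04] 85.77258297065688
scene [[502.76612387654706, 0.0, 281.14901762982925], [0.0, 502.76612387654706, 209.9584757477822], [0.0, 0.0, 1.0]] [[0.575, -0.818, 0.001], [-0.442, -0.311, -0.841], [0.689, 0.483, -0.54]] [-432.51114355  308.84371679 1003.20697525]
top [[416.10961125290436, 0.0, 275.6254757476581], [0.0, 416.10961125290436, 215.57752328909297], [0.0, 0.0, 1.0]] [[0.032, -0.999, 0.002], [-0.977, -0.031, -0.212], [0.212, 0.005, -0.977]] [-129.52376661  573.87074423  879.00471264]
```

View pics/scene0.png

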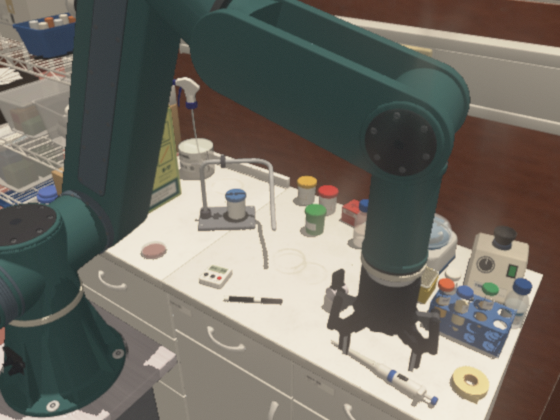

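View pics/top0.png

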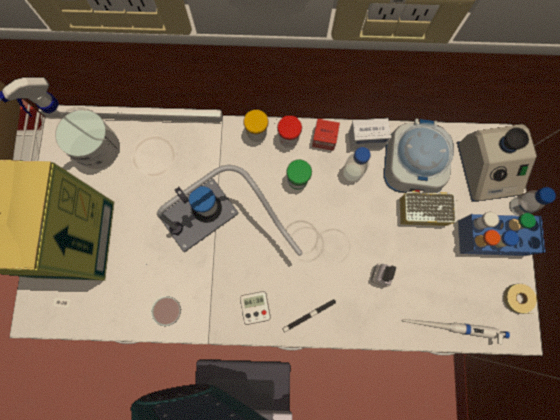

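The top view shows the carriage at about (384,274), with its dark fin. The stand plate is at (200,212), the collar at (181,195), the corner at (225,170) and the rail's open end at (298,252). I'll measure these using the depth data.

```bash
cat > h.py <<'E'
import numpy as np,cv2
def cloud(d):
    K=d['intrinsics'];z=d['range_z'].astype(float);v,u=np.mgrid[:z.shape[0],:z.shape[1]]
    c=np.stack([(u-K[0,2])/K[0,0]*z,(v-K[1,2])/K[1,1]*z,z],-1)
    W=(c-d['t'])@d['R'];W[z==0]=np.nan;return W
def ray(d,u,v,h):
    K=d['intrinsics'];r=d['R'].T@np.array([(u-K[0,2])/K[0,0],(v-K[1,2])/K[1,1],1]);o=-d['R'].T@d['t']
    return o+r*(h-o[2])/r[2]
E
python3 - <<'E'
from h import *
d=dict(np.load('top0.npz'));W=cloud(d)
def box(u0,u1,v0,v1,z0,z1):
    m=np.zeros(W.shape[:2],bool);m[v0:v1,u0:u1]=1
    return m&(W[...,2]>z0)&(W[...,2]<z1)
# carriage
for z0,z1 in ((95,115),(55,72),(25,40)):
    p=W[box(360,410,250,300,z0,z1)]
    if len(p)>3: print('car',z0,len(p),np.median(p,0).round(1),cv2.minAreaRect(p[:,:2].astype(np.float32)))
m=box(360,410,250,300,15,130);p=W[m];print('carall',len(p),p[:,2].max(),cv2.minAreaRect(p[:,:2].astype(np.float32)))
# plate
p=W[box(150,250,160,260,8,17)];print('plate',len(p),cv2.minAreaRect(p[:,:2].astype(np.float32)))
# cup
p=W[box(180,225,180,225,66,95)];print('cup',len(p),p.mean(0),cv2.minEnclosingCircle(p[:,:2].astype(np.float32)))
# rail straight
m=box(235,310,160,265,95,200);p=W[m];print('rail',len(p),p[:,2].min(),p[:,2].max())
print(cv2.fitLine(p[:,:2].astype(np.float32),cv2.DIST_HUBER,0,.01,.01).ravel())
lo=p[np.abs(p[:,2]-124)<6];print('low',len(lo),lo.min(0),lo.max(0))
vu=np.argwhere(m);print('end px',vu[vu[:,0]>vu[:,0].max()-4].tolist())
p=W[box(170,235,150,215,180,225)];print('top leg',len(p))
for q in p[::12]: print(q.round(0).tolist(),end=' ')
cv2.imwrite('pics/crop0.png',cv2.resize(d['frame'][150:300,150:420,::-1],None,fx=2.9,fy=2.9,interpolation=cv2.INTER_CUBIC))
E
```

```text
car 95 90 [ 454.4 -357.6  102.8] ((455.3305358886719, -358.8333740234375), (13.010346412658691, 30.27794647216797), 70.17000579833984)
car 55 136 [ 452.1 -350.9   60.5] ((455.26373291015625, -358.3458251953125), (30.137556076049805, 40.02101135253906), 71.20336151123047)
car 25 96 [ 446.9 -344.9   31.6] ((449.80908203125, -346.4279479980469), (54.2653694152832, 27.951730728149414), 22.73887825012207)
carall 424 107.3391593035188 ((454.513671875, -357.2754211425781), (38.93285369873047, 42.27433776855469), 71.90282440185547)
plate 2017 ((587.0482177734375, 74.71759033203125), (110.07535552978516, 159.2987060546875), 38.36954116821289)
cup 542 [605.57890575  54.17890733  83.43755614] ((606.8425903320312, 55.298099517822266), 29.680879592895508)
rail 636 116.99427909047043 195.90282182750354
[  0.7773176   0.6291084 568.04816   -98.16106  ]
low 207 [ 482.77415659 -166.55935992  118.01729939] [ 550.2149957  -108.61968037  129.92745539]
end px [[252, 296], [252, 297], [252, 298], [252, 299], [252, 300], [252, 301], [253, 296], [253, 297], [253, 298], [253, 299], [253, 300], [253, 301], [2
[... 339 characters left out ...]
, 187.0] [633.0, 8.0, 189.0] [632.0, 10.0, 186.0] [625.0, 33.0, 192.0] [623.0, 30.0, 192.0] [620.0, 30.0, 194.0] [619.0, 30.0, 192.0] [617.0, 30.0, 192.0] [616.0, 30.0, 188.0] [615.0, 31.0, 184.0] [609.0, 56.0, 189.0] [607.0, 57.0, 189.0] [604.0, 57.0, 191.0] [602.0, 63.0, 190.0] [596.0, 80.0, 202.0] [601.0, 49.0, 188.0] [597.0, 64.0, 192.0] [592.0, 77.0, 202.0] [597.0, 55.0, 189.0] [593.0, 68.0, 192.0] [586.0, 73.0, 208.0] [585.0, 80.0, 204.0] [591.0, 61.0, 186.0] [585.0, 85.0, 191.0] [583.0, 87.0, 191.0] [581.0, 91.0, 190.0] [579.0, 65.0, 198.0] [578.0, 71.0, 196.0] [576.0, 84.0, 192.0] [578.0, 61.0, 188.0] [574.0, 70.0, 195.0] [573.0, 85.0, 188.0] [571.0, 88.0, 189.0] [571.0, 70.0, 182.0]
```

View pics/crop0.png

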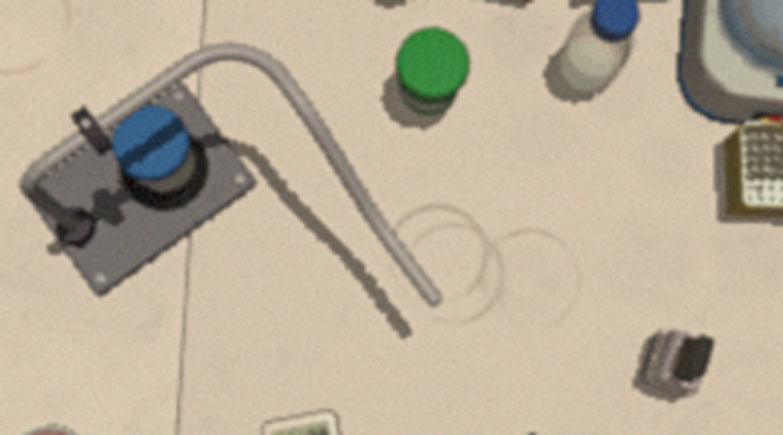

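The crop shows the carriage fin at about top px (389,272), the rail nose at (299,254), the collar at (181,195) and the cup lid at (202,200). Numerically, the fin is at (455,-359) with yaw −19.5°, the stand origin is near (606,55) and the stand yaw is about 38.6°. I'll move above the carriage now.

```bash
cat >> h.py <<'E'
from scipy.spatial.transform import Rotation as Ro
def go(x,y,z,phi):
    from plant import arm
    s=arm.get_state();R=Ro.from_rotvec(s['eef_rot']).as_matrix()
    d=R.T@(np.array([x,y,z])-s['tool_pos'])/1000
    f=np.arctan2(R[1,0],R[0,0]);t=(f-np.radians(phi)+np.pi)%(2*np.pi)-np.pi
    print('go',d.round(4),'turn',round(t,3),'phi',np.degrees(f).round(2))
E
python3 -c "
from h import *
go(455,-358.5,190,-19.5)"
```

```text
go [ 0.3354 -0.1271  0.0628] turn 0.626 phi 16.37
```

{"api": "move_arm", "payload": {
  "motion": [
    [[0.035,-0.013,0.006,0.08],[0.07,-0.026,0.012,0.16],[0.105,-0.039,0.018,0.24],[0.14,-0.052,0.025,0.32],[0.175,-0.065,0.032,0.4],[0.21,-0.078,0.038,0.48],[0.245,-0.091,0.045,0.54],[0.28,-0.105,0.052,0.6],[0.315,-0.119,0.058,0.626],[0.335,-0.127,0.063,0.626],[0.335,-0.127,0.063,0.626],[0.335,-0.127,0.063,0.626]]
  ],
  "grip": 0.06
}}

```text
time: 1.1
tool_pos: [455.1, -358.1, 189.6]
eef_rot: [-3.096, 0.527, 0.002]
wrist_force: [-0.2, -0.3, -0.4]
gripper_width: 60.2
gripper_force: 0.0
```

```bash
python3 - <<'E'
from h import *
from plant import imaging
d=imaging.read_camera('wrist');np.savez('w1.npz',**d)
W=cloud(d);z=W[...,2]
near=(np.hypot(W[...,0]-455,W[...,1]+358)<60)
for a,b in ((96,112),(55,68)):
    p=W[near&(z>a)&(z<b)]
    if len(p)>5: print(a,len(p),p.mean(0).round(1),cv2.minAreaRect(p[:,:2].astype(np.float32)))
cv2.imwrite('pics/w1.png',d['frame'][...,::-1])
go(455,-358.5,93,-19.5)
E
```

```text
96 883 [ 457.9 -359.1  102.3] ((457.00726318359375, -358.5970458984375), (11.762489318847656, 29.518117904663086), 70.94392395019531)
55 1188 [ 459.9 -360.2   60. ] ((456.5351257324219, -358.5150451660156), (28.5836238861084, 40.29117965698242), 71.53888702392578)
go [ 0.0004 -0.0007  0.0969] turn 0.002 phi -19.41
```

View pics/w1.png

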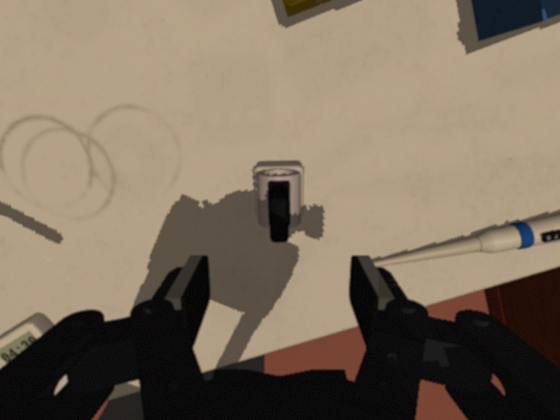

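The fin is centred between the fingers at px (280,205), at position (456.5,-358.5). I'll descend and grip it.

{"api": "move_arm", "payload": {
  "motion": [
    [[0.001,0,0.03,0],[0.0015,0,0.06,0],[0.002,0,0.085,0],[0.002,0,0.0965,0],[0.002,0,0.0965,0],[0.002,0,0.0965,0]]
  ]
}}

```text
time: 1.65
tool_pos: [456.0, -360.7, 93.9]
eef_rot: [-3.096, 0.534, 0.001]
wrist_force: [0.6, -0.5, 0.2]
gripper_width: 60.0
gripper_force: 0.0
```

{"api": "move_arm", "payload": {
  "motion": [
    [[0,0,0,0],[0,0,0,0],[0,0,0,0],[0,0,0,0],[0,0,0,0],[0,0,0,0]]
  ],
  "grip": 0.0
}}

```text
time: 2.15
tool_pos: [457.3, -360.5, 94.8]
eef_rot: [3.095, -0.531, 0.003]
wrist_force: [-0.9, 1.2, 6.1]
gripper_width: 11.0
gripper_force: 61.8
```

```bash
python3 - <<'E'
from h import *
d=dict(np.load('top0.npz'));W=cloud(d)
# rail nose tip & centreline by rays
print('tip',ray(d,299.5,255.8,120))
m=np.zeros(W.shape[:2],bool);m[160:265,235:310]=1
m&=(W[...,2]>100)&(W[...,2]<200)
P=[]
for v in range(200,252,4):
    u=np.flatnonzero(m[v]);h=np.median(W[v,u,2])-5
    P.append(ray(d,u.mean(),v,h))
P=np.array(P);print(P.round(1).tolist());print(cv2.fitLine(P[:,:2].astype(np.float32),cv2.DIST_L2,0,.01,.01).ravel())
go(456.5,-358.5,195,-19.5)
E
```

```text
tip [ 481.30024444 -163.66965754  120.        ]
[[586.0, -85.2, 167.5], [579.7, -89.3, 160.1], [573.2, -95.6, 153.3], [566.3, -100.8, 147.2], [559.6, -106.2, 140.0], [553.3, -111.6, 130.8], [546.0, -117.0, 125.5], [538.3, -123.6, 121.9], [530.3, -130.2, 120.2], [522.3, -136.7, 118.4], [513.9, -143.2, 119.5], [505.7, -150.0, 118.7], [497.5, -156.1, 119.0]]
[   0.7775805    0.6287834  544.0094    -118.887695 ]
go [-0.0012 -0.0015 -0.1002] turn 0.0 phi -19.48
```

```bash
cat >> h.py <<'E'
A=np.array([600.7,54.7]);PSI=38.8
def L(x,y):
    c,s=np.cos(np.radians(PSI)),np.sin(np.radians(PSI));return A+[c*x-s*y,s*x+c*y]
def gol(x,y,z,phi=0):  # stand frame
    p=L(x,y);print('world',p.round(1));go(p[0],p[1],z,PSI+phi)
def loc():
    from plant import arm
    s=arm.get_state();d=np.array(s['tool_pos'][:2])-A;c,q=np.cos(np.radians(PSI)),np.sin(np.radians(PSI))
    print('local tcp',(c*d[0]+q*d[1]).round(1),(-q*d[0]+c*d[1]).round(1),s['tool_pos'][2].round(1),'F',np.round(s['wrist_force'],1),'w',round(s['gripper_width'],1),round(s['gripper_force'],1),'t',s['time'])
E
python3 -c "
from h import *
gol(-290,-100,168)"
```

```text
world [ 437.4 -204.9]
go [-0.0705 -0.1399 -0.0734] turn -1.017 phi -19.48
```

{"api": "move_arm", "payload": {
  "motion": [
    [[0,0,-0.025,0],[0,0,-0.055,0],[-0.01,-0.02,-0.073,-0.1],[-0.02,-0.04,-0.073,-0.2],[-0.03,-0.06,-0.073,-0.32],[-0.04,-0.08,-0.073,-0.44],[-0.05,-0.1,-0.073,-0.56],[-0.06,-0.12,-0.073,-0.68],[-0.07,-0.14,-0.073,-0.8],[-0.07,-0.14,-0.073,-0.91],[-0.07,-0.14,-0.073,-1.017],[-0.07,-0.14,-0.073,-1.017]]
  ]
}}

```text
time: 3.15
tool_pos: [437.0, -203.9, 166.7]
eef_rot: [-2.96, -1.05, 0.001]
wrist_force: [1.3, 0.0, -3.0]
gripper_width: 11.0
gripper_force: 60.7
```

{"api": "move_arm", "payload": {
  "motion": [
    [[0,0,0,0],[0,0,0,0]]
  ]
}}

```text
time: 3.32
tool_pos: [437.3, -204.7, 166.7]
eef_rot: [-2.965, -1.038, 0.0]
wrist_force: [0.2, 1.1, -1.6]
gripper_width: 11.1
gripper_force: 60.7
```

```bash
python3 - <<'E'
from h import *
from plant import imaging
loc()
for n in ('wrist','top','scene'):
    d=imaging.read_camera(n);np.savez(n+'2.npz',**d);cv2.imwrite(f'pics/{n}2.png',d['frame'][...,::-1])
a=cv2.imread('pics/wrist2.png');b=cv2.imread('pics/scene2.png')
cv2.imwrite('pics/c2.png',np.hstack([cv2.resize(a,(440,330)),cv2.resize(b[100:280,150:340],(348,330))]))
gol(-290,-100,168)
E
```

```text
local tcp -289.9 -99.8 166.7 F [ 0.2  1.1 -1.6] w 11.1 60.7 t 3.3167
world [ 437.4 -204.9]
go [-0.      0.0001 -0.0013] turn -0.002 phi 38.67
```

View pics/c2.png

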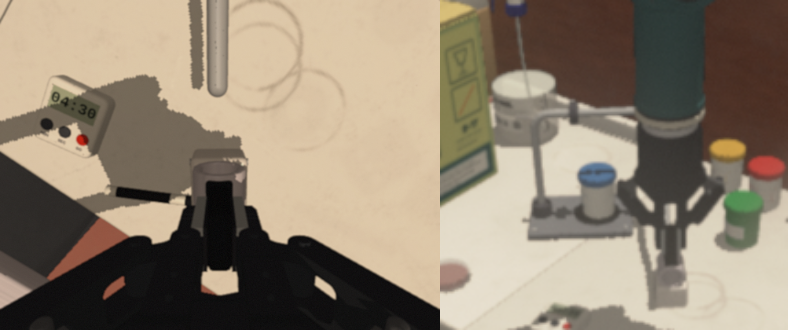

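In the wrist view the rod nose (px ≈ 276,115 full size) lines up with the sleeve (≈279,215). I'll check the offsets numerically from the wrist depth, in the stand frame.

```bash
python3 - <<'E'
from h import *
d=dict(np.load('wrist2.npz'));W=cloud(d)
c,s=np.cos(np.radians(PSI)),np.sin(np.radians(PSI))
D=W[...,:2]-A;X=c*D[...,0]+s*D[...,1];Y=-s*D[...,0]+c*D[...,1];Z=W[...,2]
m=(np.abs(Y+100)<25)&(Z>100)&(X>-245)&(Z<200)
for v in range(0,140,12):
    u=np.flatnonzero(m[v])
    if len(u)>3: print('rod row',v,len(u),u.mean(),'X %.1f Y %.1f ztop %.1f'%(np.median(X[v,u]),(Y[v,u].min()+Y[v,u].max())/2,np.percentile(Z[v,u],90)))
print('tip X',X[m].min(),np.percentile(X[m],1))
m=(X<-245)&(X>-320)&(np.abs(Y+100)<30)&(Z>40)
for v in range(185,300,10):
    u=np.flatnonzero(m[v])
    if len(u)>3: print('car row',v,u.min(),u.max(),'X %.1f Y %.1f %.1f z %.1f %.1f'%(np.median(X[v,u]),Y[v,u].min(),Y[v,u].max(),Z[v,u].min(),Z[v,u].max()))
E
```

```text
rod row 0 29 277.0 X -179.0 Y -99.7 ztop 124.9
rod row 12 28 276.5 X -183.3 Y -99.4 ztop 125.0
rod row 24 28 276.5 X -187.8 Y -99.4 ztop 125.0
rod row 36 28 276.5 X -192.4 Y -99.4 ztop 124.7
rod row 48 28 276.5 X -197.0 Y -99.3 ztop 125.1
rod row 60 26 277.38461538461536 X -201.8 Y -99.5 ztop 125.4
rod row 72 27 277.0 X -206.5 Y -99.5 ztop 125.4
rod row 84 27 277.0 X -211.4 Y -99.5 ztop 124.9
rod row 96 26 276.5 X -216.4 Y -99.2 ztop 125.3
rod row 108 26 276.5 X -221.5 Y -99.2 ztop 125.1
rod row 120 16 276.5 X -226.7 Y -99.2 ztop 123.2
tip X -228.1917455309079 -226.71609709058453
car row 195 246 310 X -269.7 Y -118.1 -80.3 z 80.3 92.3
car row 205 241 315 X -271.9 Y -119.8 -79.3 z 100.0 105.8
car row 215 243 314 X -275.9 Y -119.3 -80.3 z 101.1 123.2
car row 225 243 314 X -273.2 Y -119.4 -80.2 z 100.9 135.4
car row 235 243 314 X -278.0 Y -119.6 -79.8 z 99.9 138.1
car row 245 244 313 X -282.4 Y -119.1 -80.2 z 100.1 149.5
car row 255 244 313 X -278.7 Y -119.3 -80.1 z 100.5 159.1
car row 265 234 325 X -278.9 Y -118.9 -81.8 z 153.4 167.7
car row 275 230 329 X -278.8 Y -119.5 -81.4 z 161.8 175.0
car row 285 227 332 X -280.5 Y -119.3 -81.1 z 169.5 179.4
car row 295 220 339 X -278.0 Y -119.3 -81.2 z 172.2 190.1
```

Lateral alignment is within 0.5 mm and the height is within about 1.5 mm, so I'll thread it on.

{"api": "move_arm", "payload": {
  "motion": [
    [[0.008,0,-0.001,0],[0.018,0,-0.001,0],[0.028,0,-0.001,0],[0.037,0,-0.001,0],[0.046,0,-0.001,0],[0.055,0,-0.001,0],[0.064,0,-0.001,0],[0.073,0,-0.001,0],[0.082,0,-0.001,0],[0.091,0,-0.001,0],[0.098,0,-0.001,0],[0.098,0,-0.001,0]]
  ]
}}

```text
time: 4.47
tool_pos: [515.1, -142.5, 167.9]
eef_rot: [2.963, 1.044, 0.002]
wrist_force: [-0.6, 0.2, -2.0]
gripper_width: 11.0
gripper_force: 60.7
```

```bash
python3 - <<'E'
from h import *
from plant import imaging
loc()
d=imaging.read_camera('scene');cv2.imwrite('pics/s3.png',cv2.resize(d['frame'][120:320,150:350,::-1],(600,600)))
E
```

```text
local tcp -190.3 -100.1 167.9 F [-0.6  0.2 -2. ] w 11.0 60.7 t 4.4667
```

View pics/s3.png

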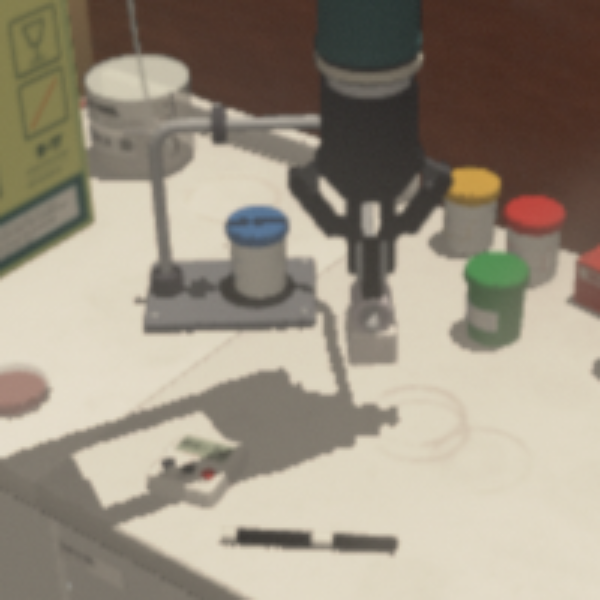

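The rod shows inside the bore at px (375,318), so the sleeve is threaded at about rail_low. Next I'll compute the TCP path for the bend and slope, with the carriage pitching about the pads.

```bash
cat >> h.py <<'E'
def rail(s):  # s from x=-225 along rail -> x,z,theta
    a=np.radians(40);l0=47;l1=60*a;l2=60.0
    if s<l0: return -225+s,120,0
    s-=l0
    if s<l1: t=s/60;return -178+60*np.sin(t),180-60*np.cos(t),t
    s-=l1
    if s<l2: return -139.4+s*np.cos(a),134+s*np.sin(a),a
    s-=l2
    if s<l1: t=a-s/60;return -54.9-60*np.sin(t),126.6+60*np.cos(t),t
    return -54.9+s-l1,186.6,0
def tcp(s,h=45.,off=0):
    x,z,t=rail(s);return np.array([x-h*np.sin(t),z+h*np.cos(t)+3,np.degrees(t)])
E
python3 -c "
from h import *
b=tcp(32)
for s in range(32,212,6): print(s,np.round(rail(s)[:2],1),(tcp(s)-b).round(1))"
```

```text
32 [-193  120] [0. 0. 0.]
38 [-187  120] [6. 0. 0.]
44 [-181  120] [12.  0.  0.]
50 [-175.   120.1] [15.7  0.   2.9]
56 [-169.   120.7] [17.2  0.2  8.6]
62 [-163.2  121.9] [18.7  0.5 14.3]
68 [-157.4  123.6] [20.1  0.9 20.1]
74 [-151.9  126. ] [21.5  1.5 25.8]
80 [-146.6  128.8] [22.8  2.2 31.5]
86 [-141.7  132.2] [24.1  3.1 37.2]
92 [-137.  136.] [27.1  5.5 40. ]
98 [-132.4  139.9] [31.7  9.3 40. ]
104 [-127.8  143.7] [36.3 13.2 40. ]
110 [-123.2  147.6] [40.8 17.  40. ]
116 [-118.6  151.4] [45.4 20.9 40. ]
122 [-114.   155.3] [50.  24.8 40. ]
128 [-109.4  159.1] [54.6 28.6 40. ]
134 [-104.8  163. ] [59.2 32.5 40. ]
140 [-100.2  166.9] [63.8 36.3 40. ]
146 [-95.6 170.7] [68.4 40.2 40. ]
152 [-91.  174.5] [74.9 45.4 37. ]
158 [-86.1 177.9] [83.6 51.3 31.3]
164 [-80.8 180.7] [92.8 56.3 25.6]
170 [-75.3 183. ] [102.5  60.4  19.8]
176 [-69.5 184.8] [112.5  63.4  14.1]
182 [-63.6 186. ] [122.8  65.5   8.4]
188 [-57.7 186.5] [133.2  66.5   2.7]
194 [-51.7 186.6] [141.3  66.6   0. ]
200 [-45.7 186.6] [147.3  66.6   0. ]
206 [-39.7 186.6] [153.3  66.6   0. ]
```

{"api": "move_arm", "payload": {
  "motion": [
    [[0.006,0,0,0],[0.012,0,0,0],[0.016,0,0,0],[0.019,0,-0.0005,0],[0.0215,0,-0.0015,0],[0.024,0,-0.003,0],[0.027,0,-0.0055,0],[0.0295,0,-0.0075,0],[0.032,0,-0.0095,0]]
  ]
}}

```text
time: 5.27
tool_pos: [535.2, -124.7, 174.3]
eef_rot: [2.962, 1.046, -0.013]
wrist_force: [-2.3, -16.1, -39.6]
gripper_width: 10.8
gripper_force: 58.1
```

```bash
cat >> h.py <<'E'
def tilt(name='wrist'):
    # fin/carriage pitch from scene view is small; print wrist depth on the head top in the tool frame
    pass
E
python3 - <<'E'
from h import *
from plant import imaging,arm
loc();print(np.round(arm.get_state()['ft_torque'],2))
d=imaging.read_camera('scene');cv2.imwrite('pics/s4.png',cv2.resize(d['frame'][150:270,210:330,::-1],(400,400)))
e=imaging.read_camera('wrist');a=cv2.resize(e['frame'][...,::-1],(400,300))
b=cv2.imread('pics/s4.png');b=b[50:350];cv2.imwrite('pics/s4.png',np.hstack([a,b]))
E
```

```text
local tcp -163.5 -98.8 174.3 F [ -2.3 -16.1 -39.6] w 10.8 58.1 t 5.2667
[-3.09  0.09  0.16]
```

View pics/s4.png

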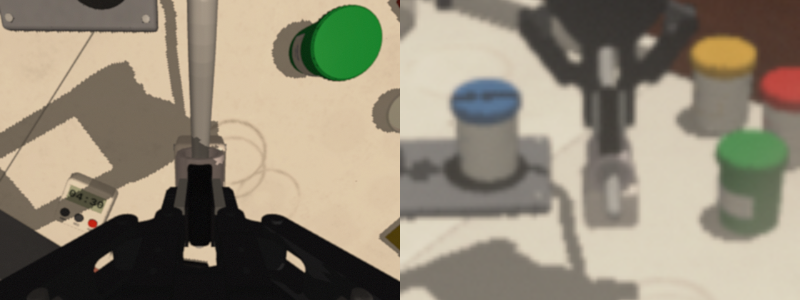

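The wrist force is −40 N vertical because I raised the carriage before it had pitched. I'll go lower and farther forward, so the rail pushes as a couple at both sleeve ends.

{"api": "move_arm", "payload": {
  "motion": [
    [[0.002,0,0.004,0],[0.005,0,0.005,0],[0.008,0,0.005,0],[0.01,0,0.005,0],[0.01,0,0.005,0]]
  ]
}}

```text
time: 5.78
tool_pos: [541.1, -120.4, 172.5]
eef_rot: [2.96, 1.045, -0.02]
wrist_force: [-19.0, -15.5, 8.8]
gripper_width: 11.3
gripper_force: 66.0
```

```bash
python3 - <<'E'
from h import *
from plant import imaging,arm
loc();print(np.round(arm.get_state()['ft_torque'],2))
e=imaging.read_camera('wrist');np.savez('w5.npz',**e)
# pitch: fin top plane in wrist/top depth, stand frame
def prof(e):
    W=cloud(e);c,s=np.cos(np.radians(PSI)),np.sin(np.radians(PSI));D=W[...,:2]-A
    X=c*D[...,0]+s*D[...,1];Y=-s*D[...,0]+c*D[...,1];Z=W[...,2]
    for y0,y1 in((-118,-112),(-88,-82),(-103,-97)):
        m=(Y>y0)&(Y<y1)&(X>-200)&(X<-110)&(Z>60);o=np.argsort(X[m]);x=X[m][o];z=Z[m][o]
        print(y0,[(round(float(np.median(x[abs(x-q)<1.5])),0),round(float(np.median(z[abs(x-q)<1.5])),1)) for q in range(-190,-112,4) if (abs(x-q)<1.5).sum()>2])
prof(e)
E
```

```text
local tcp -156.2 -99.1 172.5 F [-19.  -15.5   8.8] w 11.3 66.0 t 5.7833
[-2.88  3.17 -0.03]
-118 [(-161.0, 128.6), (-158.0, 129.6), (-154.0, 131.1), (-149.0, 167.5), (-146.0, 129.8), (-143.0, 192.9), (-138.0, 230.0), (-135.0, 244.1)]
-88 [(-161.0, 128.9), (-158.0, 129.7), (-153.0, 131.3), (-149.0, 167.1), (-145.0, 134.6), (-142.0, 191.8), (-138.0, 230.0), (-135.0, 244.1)]
-103 [(-173.0, 180.3), (-170.0, 181.6), (-166.0, 181.5), (-162.0, 181.2), (-158.0, 180.9), (-154.0, 180.6), (-150.0, 180.4), (-145.0, 224.3), (-143.0, 172.4), (-138.0, 139.3), (-134.0, 142.6), (-130.0, 146.1), (-126.0, 149.5), (-122.0, 152.9), (-118.0, 156.2), (-114.0, 159.5)]
```

{"api": "move_arm", "payload": {
  "motion": [
    [[0.003,0,-0.0005,0],[0.006,0,-0.001,0],[0.009,0,-0.002,0],[0.009,0,-0.002,0]]
  ]
}}

```text
time: 6.17
tool_pos: [542.3, -119.1, 172.5]
eef_rot: [2.956, 1.047, -0.042]
wrist_force: [-30.7, -36.9, 4.0]
gripper_width: 11.2
gripper_force: 65.0
```

```bash
cat >> h.py <<'E'
def fin(lo=-125,hi=-75):
    from plant import imaging
    e=imaging.read_camera('top');W=cloud(e);c,s=np.cos(np.radians(PSI)),np.sin(np.radians(PSI));D=W[...,:2]-A
def prof():
    from plant import imaging
    e=imaging.read_camera('wrist');W=cloud(e);c,s=np.cos(np.radians(PSI)),np.sin(np.radians(PSI));D=W[...,:2]-A
    X=c*D[...,0]+s*D[...,1];Y=-s*D[...,0]+c*D[...,1];Z=W[...,2]
    for y0,y1 in((-118,-114),(-86,-82),(-102,-98)):
        m=(Y>y0)&(Y<y1)&(X>-210)&(X<-60)&(Z>60);x=X[m];z=Z[m]
        print(y0,[(q,round(float(np.median(z[abs(x-q)<1.5])),1)) for q in range(-200,-62,4) if (abs(x-q)<1.5).sum()>2])
E
python3 - <<'E'
from h import *
from plant import arm
loc();prof();print(arm.get_state()['eef_rot'])
E
```

```text
local tcp -154.4 -98.8 172.5 F [-30.7 -36.9   4. ] w 11.2 65.0 t 6.1667
-118 [(-160, 129.1), (-156, 129.7), (-152, 129.3), (-148, 168.2), (-144, 107.8), (-140, 200.4), (-136, 229.1), (-132, 243.0)]
-86 [(-160, 128.9), (-156, 129.5), (-152, 130.7), (-148, 167.4), (-144, 108.1), (-140, 198.8), (-136, 229.3), (-132, 243.3)]
-102 [(-172, 181.0), (-168, 182.0), (-164, 181.7), (-160, 181.3), (-156, 180.8), (-152, 180.5), (-148, 180.2), (-144, 168.8), (-140, 232.6), (-136, 141.0), (-132, 144.8), (-128, 148.0), (-124, 151.1), (-120, 154.5), (-116, 157.9), (-112, 161.4), (-108, 164.7), (-104, 168.1), (-100, 171.5), (-96, 174.9), (-92, 177.9), (-88, 181.0), (-84, 183.2), (-80, 185.2), (-76, 186.9), (-72, 188.3), (-68, 189.4), (-64, 190.2)]
[ 2.95653301  1.04675701 -0.04129424]
```

The pads hold the fin too stiffly for it to pitch. New plan:
1. Back onto the level leg and let the carriage hang there.
2. Push it along with the fingers straddling the rod, pressing on the sleeve's rear end at bore height. It can then pitch freely and won't jam.

{"api": "move_arm", "payload": {
  "motion": [
    [[-0.012,0,0.001,0],[-0.02,0,0.003,0],[-0.026,0,0.005,0],[-0.032,0,0.006,0],[-0.038,0,0.006,0],[-0.045,0,0.008,0],[-0.045,0,0.01,0],[-0.045,0,0.012,0],[-0.045,0,0.012,0]]
  ]
}}

```text
time: 6.97
tool_pos: [518.4, -139.6, 162.3]
eef_rot: [2.963, 1.043, -0.0]
wrist_force: [-2.0, -0.2, 1.8]
gripper_width: 10.8
gripper_force: 64.9
```

```bash
python3 - <<'E'
from h import *
loc();prof()
E
```

```text
local tcp -185.8 -99.8 162.3 F [-2.  -0.2  1.8] w 10.8 64.9 t 6.9667
-118 [(-188, 119.1), (-184, 120.4), (-180, 157.9), (-176, 120.1), (-172, 179.8), (-168, 221.0), (-164, 234.9)]
-86 [(-192, 118.4), (-188, 119.6), (-184, 119.7), (-180, 157.7), (-176, 118.2), (-172, 180.2), (-168, 220.9), (-164, 235.1)]
-102 [(-200, 171.4), (-196, 171.3), (-192, 171.0), (-188, 170.8), (-184, 170.6), (-180, 170.4), (-176, 218.0), (-172, 130.0), (-168, 125.3), (-164, 125.9), (-160, 127.1), (-156, 128.4), (-152, 130.2), (-148, 132.4), (-144, 134.8), (-140, 137.9), (-136, 141.2), (-132, 144.5), (-128, 148.0), (-124, 151.2), (-120, 154.5), (-116, 158.0), (-112, 161.3), (-108, 164.5), (-104, 168.1), (-100, 171.5), (-96, 174.7), (-92, 177.8)]
```

{"api": "move_arm", "payload": {
  "motion": [
    [[0.003,0,0,0],[0.006,0,0,0],[0.006,0,0,0]]
  ]
}}

```text
time: 7.27
tool_pos: [523.2, -135.9, 162.8]
eef_rot: [2.962, 1.044, -0.001]
wrist_force: [-3.1, -1.5, 5.3]
gripper_width: 11.1
gripper_force: 65.6
```

{"api": "move_arm", "payload": {
  "motion": [
    [[0,0,0,0],[0,0,0,0],[0,0,0,0],[0,0,-0.01,0],[0,0,-0.03,0],[0,0,-0.05,0],[0,0,-0.05,0]]
  ],
  "grip": 0.035
}}

```text
time: 7.85
tool_pos: [525.7, -136.6, 216.5]
eef_rot: [2.959, 1.042, 0.008]
wrist_force: [0.5, 0.1, -0.1]
gripper_width: 34.8
gripper_force: 0.0
```

```bash
sed -i 's/^A=.*;PSI/A=np.array([603.0,56.6]);PSI/' h.py; python3 - <<'E'
from h import *
from plant import imaging
loc();prof()
e=imaging.read_camera('wrist');b=imaging.read_camera('scene')
cv2.imwrite('pics/s6.png',np.hstack([cv2.resize(e['frame'][...,::-1],(400,300)),cv2.resize(b['frame'][150:270,210:370,::-1],(400,300))]))
E
```

```text
local tcp -181.3 -102.1 216.5 F [ 0.5  0.1 -0.1] w 34.8 0.0 t 7.85
-118 [(-200, 120.3), (-196, 119.7), (-192, 120.6), (-188, 120.7), (-184, 120.0), (-180, 119.3), (-176, 118.7), (-172, 267.4), (-168, 99.2), (-164, 276.5), (-160, 288.7)]
-86 [(-200, 118.2), (-196, 118.4), (-192, 223.5), (-188, 222.7), (-184, 224.0), (-180, 224.1), (-176, 226.5), (-172, 223.7), (-168, 244.5), (-164, 275.1), (-160, 289.2)]
-102 [(-200, 170.2), (-196, 170.1), (-192, 170.2), (-188, 170.2), (-184, 170.4), (-180, 170.4), (-176, 170.2), (-172, 272.4), (-168, 130.1), (-164, 126.9), (-160, 127.9), (-156, 129.7), (-152, 132.1), (-148, 134.1), (-144, 136.9), (-140, 140.4), (-136, 144.0), (-132, 147.3), (-128, 150.5), (-124, 154.0), (-120, 157.0), (-116, 160.5), (-112, 164.1), (-108, 167.4), (-104, 170.8), (-100, 174.0), (-96, 177.1), (-92, 180.2), (-88, 182.5), (-84, 184.7), (-80, 186.4), (-76, 187.9)]
```

View pics/s6.png

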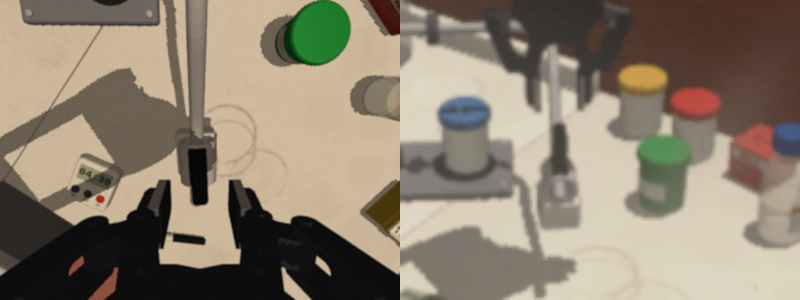

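The carriage hangs level on the low leg, fin up; the wrist view shows the fin at px (198,175) with the rod ahead. I'll move the gripper behind it and straddle the rod.

```bash
python3 - <<'E'
from h import *
gol(-232,-99.4,128)
E
```

```text
world [ 484.5 -166.2]
go [-0.0493 -0.0005  0.0845] turn -0.0 phi 38.78
```

{"api": "move_arm", "payload": {
  "motion": [
    [[-0.02,0,0,0],[-0.04,0,0,0],[-0.0495,-0.0005,0,0],[-0.0495,-0.0005,0,0],[-0.0495,-0.0005,0.02,0],[-0.0495,-0.0005,0.04,0],[-0.0495,-0.0005,0.06,0],[-0.0495,-0.0005,0.075,0],[-0.0495,-0.0005,0.0845,0],[-0.0495,-0.0005,0.0845,0],[-0.0495,-0.0005,0.0845,0]]
  ],
  "grip": 0.022
}}

```text
time: 8.92
tool_pos: [484.4, -166.1, 127.5]
eef_rot: [-2.963, -1.043, 0.001]
wrist_force: [-0.1, 0.4, 0.6]
gripper_width: 21.8
gripper_force: 0.0
```

```bash
python3 - <<'E'
from h import *
from plant import imaging
loc();prof()
e=imaging.read_camera('wrist')
cv2.imwrite('pics/s7.png',e['frame'][...,::-1])
E
```

```text
local tcp -232.0 -99.2 127.5 F [-0.1  0.4  0.6] w 21.8 0.0 t 8.9167
-118 [(-200, 120.3), (-196, 120.4), (-192, 120.4), (-188, 120.2), (-184, 120.2), (-180, 120.0), (-176, 120.1), (-172, 119.1), (-168, 117.2), (-164, 95.9)]
-86 [(-200, 118.3), (-196, 119.1), (-192, 119.3), (-188, 119.4), (-184, 120.0), (-180, 120.3), (-176, 120.6), (-172, 120.7), (-168, 99.3), (-164, 74.8)]
-102 [(-200, 169.8), (-196, 170.0), (-192, 170.0), (-188, 170.2), (-184, 170.3), (-180, 170.4), (-176, 170.0), (-172, 133.4), (-168, 128.0), (-164, 126.6), (-160, 127.9), (-156, 129.8), (-152, 131.7), (-148, 134.2), (-144, 137.1), (-140, 140.4), (-136, 143.2)]
```

View pics/s7.png

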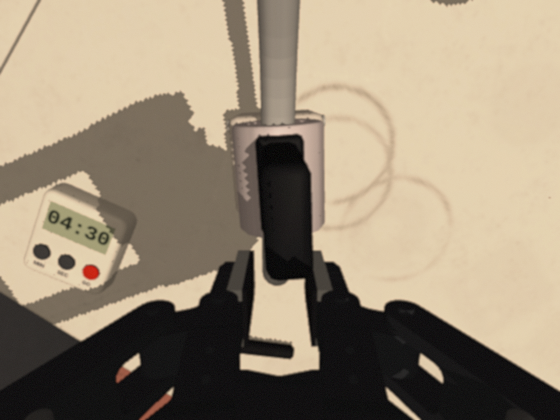

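The fingers straddle the rod with the fin between them (px 270,265), just behind the sleeve. Next I'll compute the push schedule.

```bash
cat >> h.py <<'E'
def push(s):
    x,z,t=rail(s);bx=x+6*np.sin(t)   # bore hangs below rod
    return np.array([bx-20*np.cos(t)-13*np.sin(t)-11,z+8])
E
python3 -c "
from h import *
for s in range(32,216,6): print(s,np.round(rail(s)[0],1),(push(s)-[-232,127.5]).round(1),end='; ')"
```

```text
32 -193 [8.  0.5]; 38 -187 [14.   0.5]; 44 -181 [20.   0.5]; 50 -175.0 [25.7  0.6]; 56 -169.0 [31.1  1.2]; 62 -163.2 [36.7  2.4]; 68 -157.4 [42.4  4.1]; 74 -151.9 [48.   6.5]; 80 -146.6 [53.7  9.3]; 86 -141.7 [59.2 12.7]; 92 -137.0 [64.2 16.5]; 98 -132.4 [68.8 20.4]; 104 -127.8 [73.4 24.2]; 110 -123.2 [78.  28.1]; 116 -118.6 [82.5 31.9]; 122 -114.0 [87.1 35.8]; 128 -109.4 [91.7 39.6]; 134 -104.8 [96.3 43.5]; 140 -100.2 [100.9  47.4]; 146 -95.6 [105.5  51.2]; 152 -91.0 [109.8  55. ]; 158 -86.1 [114.2  58.4]; 164 -80.8 [119.1  61.2]; 170 -75.3 [124.5  63.5]; 176 -69.5 [130.4  65.3]; 182 -63.6 [136.5  66.5]; 188 -57.7 [143.  67.]; 194 -51.7 [149.3  67.1]; 200 -45.7 [155.3  67.1]; 206 -39.7 [161.3  67.1]; 212 -33.7 [167.3  67.1];
```

{"api": "move_arm", "payload": {
  "motion": [
    [[0.008,0,0,0],[0.014,0,-0.0005,0],[0.02,0,-0.0005,0],[0.0257,0,-0.0006,0],[0.031,0,-0.0012,0],[0.0367,0,-0.0024,0],[0.0424,0,-0.0041,0],[0.048,0,-0.0065,0],[0.0537,0,-0.0093,0]]
  ]
}}

```text
time: 9.77
tool_pos: [526.1, -132.3, 137.1]
eef_rot: [-2.963, -1.043, 0.001]
wrist_force: [-2.1, -2.3, -2.1]
gripper_width: 22.1
gripper_force: 1.5
```

```bash
python3 - <<'E'
from h import *
loc();prof()
E
```

```text
local tcp -178.2 -99.0 137.1 F [-2.1 -2.3 -2.1] w 22.1 1.5 t 9.7667
-118 [(-168, 143.4), (-164, 160.6), (-160, 196.8), (-156, 131.6), (-152, 132.7), (-148, 134.0), (-144, 135.6), (-140, 137.3), (-136, 138.9), (-132, 140.4), (-128, 139.5), (-124, 121.0), (-120, 121.4), (-116, 115.2), (-112, 104.7), (-108, 97.4)]
-86 [(-168, 142.1), (-164, 162.4), (-160, 196.4), (-156, 131.6), (-152, 133.4), (-148, 134.9), (-144, 137.1), (-140, 138.7), (-136, 139.9), (-132, 141.8), (-128, 138.8), (-124, 123.3), (-120, 122.4), (-116, 114.8), (-112, 105.6), (-108, 98.1)]
-102 [(-180, 175.6), (-176, 177.5), (-172, 179.2), (-168, 195.4), (-164, 182.4), (-160, 184.1), (-156, 185.7), (-152, 184.5), (-148, 176.3), (-144, 166.2), (-140, 156.4), (-136, 151.5), (-132, 149.9), (-128, 150.5), (-124, 154.1), (-120, 157.0), (-116, 160.5), (-112, 163.9), (-108, 167.4), (-104, 170.5), (-100, 173.9), (-96, 177.1), (-92, 180.1), (-88, 181.5)]
```

{"api": "move_arm", "payload": {
  "motion": [
    [[0.0055,0,-0.004,0],[0.0105,0,-0.0082,0],[0.0151,0,-0.0121,0],[0.0197,0,-0.0159,0],[0.0243,0,-0.0198,0],[0.0288,0,-0.0236,0],[0.0334,0,-0.0275,0],[0.038,0,-0.0313,0],[0.038,0,-0.0313,0]]
  ]
}}

```text
time: 10.57
tool_pos: [557.5, -108.5, 169.5]
eef_rot: [2.962, 1.043, 0.004]
wrist_force: [0.3, -0.7, 0.1]
gripper_width: 22.2
gripper_force: 0.1
```

```bash
python3 - <<'E'
from h import *
loc();prof()
E
```

```text
local tcp -138.9 -100.1 169.5 F [ 0.3 -0.7  0.1] w 22.2 0.1 t 10.5667
-118 [(-132, 183.9), (-128, 183.7), (-124, 225.9), (-120, 238.5), (-116, 160.5), (-112, 161.9), (-108, 163.6), (-104, 165.6), (-100, 166.9), (-96, 169.4), (-92, 171.0), (-88, 151.3), (-84, 153.4), (-80, 155.5), (-76, 154.0), (-72, 148.1), (-68, 141.5), (-64, 135.4)]
-86 [(-128, 187.0), (-124, 226.6), (-120, 238.9), (-116, 156.6), (-112, 159.7), (-108, 163.9), (-104, 166.7), (-100, 171.1), (-96, 174.3), (-92, 171.2), (-88, 165.1), (-84, 154.3), (-80, 154.1), (-76, 149.7), (-72, 143.1), (-68, 136.9), (-64, 131.2)]
-102 [(-144, 200.8), (-140, 202.9), (-136, 205.7), (-132, 208.1), (-128, 228.5), (-124, 212.5), (-120, 211.0), (-116, 205.0), (-112, 198.2), (-108, 191.8), (-104, 185.3), (-100, 181.9), (-96, 181.1), (-92, 180.1), (-88, 182.5), (-84, 184.8), (-80, 186.5), (-76, 187.9), (-72, 189.2), (-68, 190.0), (-64, 190.8)]
```

{"api": "move_arm", "payload": {
  "motion": [
    [[0.0046,0,-0.0039,0],[0.0092,0,-0.0078,0],[0.0138,0,-0.0116,0],[0.0181,0,-0.0154,0],[0.0225,0,-0.0188,0],[0.0274,0,-0.0216,0],[0.0328,0,-0.0239,0],[0.0387,0,-0.0257,0],[0.0448,0,-0.0269,0],[0.0513,0,-0.0272,0],[0.0513,0,-0.0272,0]]
  ]
}}

```text
time: 11.53
tool_pos: [594.0, -78.2, 196.1]
eef_rot: [2.961, 1.044, -0.009]
wrist_force: [-10.3, -8.6, 9.6]
gripper_width: 22.3
gripper_force: 7.0
```

```bash
python3 - <<'E'
from h import *
from plant import imaging
loc();prof()
e=imaging.read_camera('wrist');b=imaging.read_camera('scene')
cv2.imwrite('pics/s8.png',np.hstack([cv2.resize(e['frame'][...,::-1],(400,300)),cv2.resize(b['frame'][90:210,200:360,::-1],(400,300))]))
E
```

```text
local tcp -91.5 -99.4 196.1 F [-10.3  -8.6   9.6] w 22.3 7.0 t 11.5333
-118 [(-80, 214.0), (-76, 249.9), (-72, 265.5), (-68, 187.3), (-64, 188.6)]
-86 [(-80, 213.3), (-76, 251.2), (-72, 265.7), (-68, 183.5), (-64, 185.7)]
-102 [(-192, 124.7), (-188, 125.0), (-184, 124.9), (-92, 230.1), (-88, 232.0), (-84, 233.7), (-80, 254.7), (-76, 237.3), (-72, 239.0), (-68, 238.4), (-64, 230.9)]
```

View pics/s8.png

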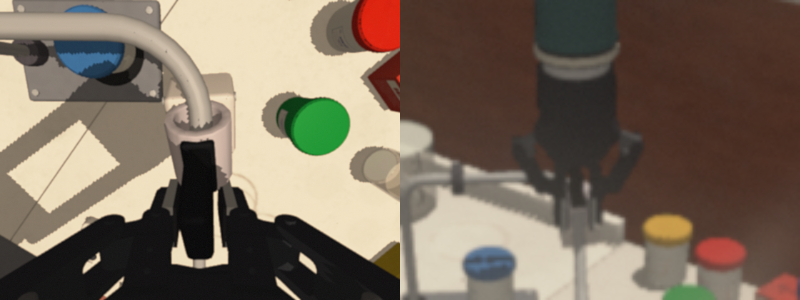

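The carriage is on the upper bend, entering the corner (sleeve front at px 195,115), still pitched about 20° with a light push force. I'll raise the fingers a little, widen them, and work out the corner push.

```bash
cat >> h.py <<'E'
def flat(u): # u path length from (-45,-100); returns x,y,alpha
    if u<0: return -45+u,-100,0
    a=u/45
    if a<np.pi/2: return -45+45*np.sin(a),-55-45*np.cos(a),a
    return 0,-55+u-45*np.pi/2,np.pi/2
def rows(base,us,off=34,lead=20,dy=.6):
    x0,y0,f0=base  # commanded local pose
    for u in us:
        x,y,_=flat(u-off);f=flat(u-off+lead)[2];dx,dyy=x-x0,y+dy-y0
        c,s=np.cos(f0),np.sin(f0)
        lx,ly=c*dx+s*dyy,-s*dx+c*dyy      # tool y is opposite (z down)
        print(u,[round(lx/1000,4),round(-ly/1000,4),0,round(-(f-f0),3)],'bore',np.round(flat(u)[:2],1))
E
python3 - <<'E'
from h import *
loc();gol(-89,-99.4,201)
rows((-89.0,-99.4,0),range(-8,84,4))
E
```

```text
local tcp -91.5 -99.5 196.1 F [-9.8 -7.3  8.7] w 22.0 6.6 t 11.6833
world [595.9 -76.6]
go [ 0.0025 -0.0001 -0.0049] turn 0.0 phi 38.82
-8 [np.float64(0.002), np.float64(-0.0), 0, 0] bore [ -53 -100]
-4 [np.float64(0.006), np.float64(-0.0), 0, 0] bore [ -49 -100]
0 [np.float64(0.01), np.float64(-0.0), 0, 0] bore [ -45. -100.]
4 [np.float64(0.014), np.float64(-0.0), 0, 0] bore [-41.  -99.8]
8 [np.float64(0.018), np.float64(-0.0), 0, 0] bore [-37.  -99.3]
12 [np.float64(0.022), np.float64(-0.0), 0, 0] bore [-33.1 -98.4]
16 [np.float64(0.026), np.float64(-0.0), 0, -0.044] bore [-29.3 -97.2]
20 [np.float64(0.03), np.float64(-0.0), 0, -0.133] bore [-25.7 -95.6]
24 [np.float64(0.034), np.float64(-0.0), 0, -0.222] bore [-22.1 -93.8]
28 [np.float64(0.038), np.float64(-0.0), 0, -0.311] bore [-18.8 -91.6]
32 [np.float64(0.042), np.float64(-0.0), 0, -0.4] bore [-15.6 -89.1]
36 [np.float64(0.046), np.float64(-0.0), 0, -0.489] bore [-12.7 -86.4]
40 [np.float64(0.05), np.float64(-0.0004), 0, -0.578] bore [-10.1 -83.4]
44 [np.float64(0.0539), np.float64(-0.0011), 0, -0.667] bore [ -7.7 -80.1]
48 [np.float64(0.0578), np.float64(-0.0022), 0, -0.756] bore [ -5.6 -76.7]
52 [np.float64(0.0615), np.float64(-0.0036), 0, -0.844] bore [ -3.8 -73.2]
56 [np.float64(0.0651), np.float64(-0.0053), 0, -0.933] bore [ -2.4 -69.4]
60 [np.float64(0.0686), np.float64(-0.0073), 0, -1.022] bore [ -1.3 -65.6]
64 [np.float64(0.0718), np.float64(-0.0096), 0, -1.111] bore [ -0.5 -61.7]
68 [np.float64(0.0749), np.float64(-0.0122), 0, -1.2] bore [ -0.1 -57.7]
72 [np.float64(0.0776), np.float64(-0.0151), 0, -1.289] bore [  0.  -53.7]
76 [np.float64(0.0802), np.float64(-0.0182), 0, -1.378] bore [  0.  -49.7]
80 [np.float64(0.0824), np.float64(-0.0215), 0, -1.467] bore [  0.  -45.7]
```

{"api": "move_arm", "payload": {
  "motion": [
    [[-0.006,0,-0.003,0],[-0.006,0,-0.006,0],[0,0,-0.006,0],[0.005,0,-0.006,0],[0.009,0,-0.006,0],[0.013,0,-0.006,0],[0.017,0,-0.006,0],[0.021,0,-0.006,0],[0.021,0,-0.006,0]]
  ],
  "grip": 0.027
}}

```text
time: 12.43
tool_pos: [605.7, -68.9, 202.3]
eef_rot: [2.958, 1.044, -0.027]
wrist_force: [-24.8, -22.2, 21.0]
gripper_width: 27.0
gripper_force: 22.1
```

```bash
python3 - <<'E'
from h import *
from plant import imaging
loc();prof()
e=imaging.read_camera('wrist');cv2.imwrite('pics/s9.png',e['frame'][...,::-1])
rows((-68.0,-99.4,0),range(16,64,4),lead=14)
E
```

```text
local tcp -76.5 -99.5 202.3 F [-24.8 -22.2  21. ] w 27.0 22.1 t 12.4333
-118 [(-84, 226.6), (-76, 224.1), (-72, 221.4), (-68, 217.0), (-64, 221.9)]
-86 [(-88, 216.5), (-84, 217.6), (-80, 219.1), (-76, 219.9), (-72, 218.4), (-68, 217.2), (-64, 223.5)]
-102 [(-184, 124.8), (-180, 124.7), (-176, 125.0), (-172, 125.3), (-168, 126.3), (-164, 127.2), (-160, 127.9), (-156, 129.9), (-152, 131.7), (-148, 133.5), (-144, 137.0), (-140, 140.9), (-136, 144.0), (-132, 146.9), (-128, 150.4), (-124, 154.1), (-120, 157.7), (-116, 160.5), (-112, 164.3), (-108, 167.2), (-104, 170.5), (-100, 173.9), (-92, 179.4), (-68, 235.4), (-64, 261.6)]
16 [np.float64(0.005), np.float64(-0.0), 0, 0] bore [-29.3 -97.2]
20 [np.float64(0.009), np.float64(-0.0), 0, -0.0] bore [-25.7 -95.6]
24 [np.float64(0.013), np.float64(-0.0), 0, -0.089] bore [-22.1 -93.8]
28 [np.float64(0.017), np.float64(-0.0), 0, -0.178] bore [-18.8 -91.6]
32 [np.float64(0.021), np.float64(-0.0), 0, -0.267] bore [-15.6 -89.1]
36 [np.float64(0.025), np.float64(-0.0), 0, -0.356] bore [-12.7 -86.4]
40 [np.float64(0.029), np.float64(-0.0004), 0, -0.444] bore [-10.1 -83.4]
44 [np.float64(0.0329), np.float64(-0.0011), 0, -0.533] bore [ -7.7 -80.1]
48 [np.float64(0.0368), np.float64(-0.0022), 0, -0.622] bore [ -5.6 -76.7]
52 [np.float64(0.0405), np.float64(-0.0036), 0, -0.711] bore [ -3.8 -73.2]
56 [np.float64(0.0441), np.float64(-0.0053), 0, -0.8] bore [ -2.4 -69.4]
60 [np.float64(0.0476), np.float64(-0.0073), 0, -0.889] bore [ -1.3 -65.6]
```

View pics/s9.png

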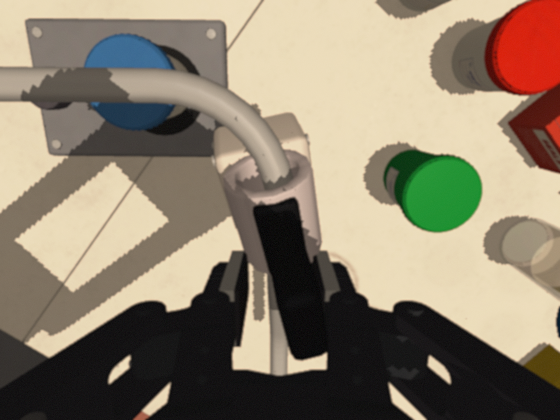

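I've now viewed 11 pictures, one over the limit of 10, so I won't view any more and will work from numbers. The last one shows the fin yawed about 10° left, its tail (px 310,350) bearing on the right finger. I'll back off, yaw the tool with it and measure.

{"api": "move_arm", "payload": {
  "motion": [
    [[-0.01,0,0,0],[-0.02,0,0,0],[-0.025,0,0,0],[-0.025,0,0,0]]
  ]
}}

```text
time: 12.87
tool_pos: [592.6, -79.4, 201.5]
eef_rot: [-2.963, -1.042, -0.001]
wrist_force: [-0.0, 0.2, -0.3]
gripper_width: 27.0
gripper_force: 0.0
```

```bash
cat >> h.py <<'E'
def car(cam='wrist'):
    from plant import imaging
    e=imaging.read_camera(cam);W=cloud(e);c,s=np.cos(np.radians(PSI)),np.sin(np.radians(PSI));D=W[...,:2]-A
    X=c*D[...,0]+s*D[...,1];Y=-s*D[...,0]+c*D[...,1];Z=W[...,2];g=e['frame'].astype(int).max(-1)
    zone=(X>-110)&(X<45)&(Y>-140)&(Y<45)
    for nm,m in (('fin',zone&(g<60)&(Z>205)&(Z<245)),('head',zone&(Z>140)&(Z<172)&(g>110))):
        n,l,st,_=cv2.connectedComponentsWithStats(m.astype(np.uint8))
        for k in range(1,n):
            if st[k,4]<60: continue
            q=l==k;P=np.c_[X[q],Y[q]].astype(np.float32)
            r=cv2.minAreaRect(P);pl=np.linalg.lstsq(np.c_[P-P.mean(0),np.ones(len(P))],Z[q],rcond=None)[0]
            print(cam,nm,st[k,4],'px',st[k,:4],'c',np.round(r[0],1),np.round(r[1],1),round(r[2],1),'z',Z[q].mean().round(1),'grad',pl[:2].round(2))
E
python3 - <<'E'
from h import *
loc();car();car('top');car('scene')
E
```

```text
local tcp -93.3 -99.4 201.5 F [-0.   0.2 -0.3] w 27.0 0.0 t 12.8667
wrist fin 5160 px [255 147  58 126] c [ -51.3 -101. ] [30. 12.] 9.2 z 234.5 grad [-0.24 -0.09]
wrist fin 8348 px [ 75 274 169 144] c [-91.4 -68.5] [28.4 40.4] 4.8 z 233.1 grad [0.03 0.57]
wrist fin 6128 px [316 274 123 143] c [ -91.1 -126.2] [28.6 29.5] 87.7 z 231.2 grad [ 0.1  -0.65]
wrist head 361 px [289 112  37  92] c [ -45.7 -117.7] [42.9 11.4] 22.9 z 161.7 grad [ 0.01 -0.16]
wrist head 215 px [226 121  32  14] c [-32.4 -83.1] [ 3.7 14.5] 14.6 z 163.5 grad [-2.78 -0.89]
scene fin 85 px [277 155  11  17] c [ -96.  -127.1] [25.8 25. ] 2.3 z 230.0 grad [-0.27 -0.24]
scene head 70 px [261 178   9  11] c [-71.7 -83.7] [26.3 13.7] 61.6 z 153.0 grad [-0.28 -0.3 ]
```

```bash
python3 - <<'E'
from h import *
rows((-93.0,-99.4,0),range(-6,44,5),off=33,lead=20)
E
```

```text
-6 [np.float64(0.009), np.float64(-0.0), 0, 0] bore [ -51 -100]
-1 [np.float64(0.014), np.float64(-0.0), 0, 0] bore [ -46 -100]
4 [np.float64(0.019), np.float64(-0.0), 0, 0] bore [-41.  -99.8]
9 [np.float64(0.024), np.float64(-0.0), 0, 0] bore [-36.1 -99.1]
14 [np.float64(0.029), np.float64(-0.0), 0, -0.022] bore [-31.2 -97.8]
19 [np.float64(0.034), np.float64(-0.0), 0, -0.133] bore [-26.6 -96. ]
24 [np.float64(0.039), np.float64(-0.0), 0, -0.244] bore [-22.1 -93.8]
29 [np.float64(0.044), np.float64(-0.0), 0, -0.356] bore [-18. -91.]
34 [np.float64(0.049), np.float64(-0.0), 0, -0.467] bore [-14.1 -87.8]
39 [np.float64(0.054), np.float64(-0.0004), 0, -0.578] bore [-10.7 -84.1]
```

{"api": "move_arm", "payload": {
  "motion": [
    [[0.004,0,-0.003,-0.05],[0.009,0,-0.003,-0.1],[0.014,0,-0.003,-0.13],[0.019,0,-0.003,-0.16],[0.024,0,-0.003,-0.18],[0.024,0,-0.003,-0.18]]
  ],
  "grip": 0.025
}}

```text
time: 13.52
tool_pos: [612.3, -63.6, 204.5]
eef_rot: [-2.857, -1.307, -0.001]
wrist_force: [-0.2, 0.8, -0.2]
gripper_width: 25.1
gripper_force: 0.0
```

```bash
python3 - <<'E'
from h import *
loc();car()
E
```

```text
local tcp -68.0 -99.5 204.5 F [-0.2  0.8 -0.2] w 25.1 0.0 t 13.5167
wrist fin 4942 px [259 179  49 125] c [-37.3 -95.6] [29.9 12.9] 12.2 z 233.6 grad [-0.37  0.05]
wrist fin 7500 px [ 90 270 157 139] c [-72.7 -69.6] [27.5 37.9] 11.3 z 234.4 grad [-0.1   0.57]
wrist fin 6270 px [312 270 132 139] c [ -62.1 -126.7] [27.2 30.9] 9.6 z 233.2 grad [ 0.14 -0.63]
wrist head 575 px [291 138  41  93] c [ -29.3 -115. ] [44.5 15.1] 34.2 z 162.5 grad [-0.06 -0.13]
wrist head 120 px [243 146  18  12] c [-21.6 -78.2] [3.1 8.5] 28.2 z 163.2 grad [-1.11 -0.89]
wrist head 118 px [257 318  23  11] c [-104.8 -100.7] [10.1 10.4] 0.2 z 168.2 grad [0.76 0.08]
```

```bash
python3 - <<'E'
from h import *
rows((-69.0,-99.4,.18),range(12,64,4),off=32,lead=18)
E
```

```text
12 [np.float64(0.0039), np.float64(0.0007), 0, 0.18] bore [-33.1 -98.4]
16 [np.float64(0.0079), np.float64(0.0014), 0, 0.136] bore [-29.3 -97.2]
20 [np.float64(0.0118), np.float64(0.0021), 0, 0.047] bore [-25.7 -95.6]
24 [np.float64(0.0157), np.float64(0.0029), 0, -0.042] bore [-22.1 -93.8]
28 [np.float64(0.0197), np.float64(0.0036), 0, -0.131] bore [-18.8 -91.6]
32 [np.float64(0.0236), np.float64(0.0043), 0, -0.22] bore [-15.6 -89.1]
36 [np.float64(0.0276), np.float64(0.0048), 0, -0.309] bore [-12.7 -86.4]
40 [np.float64(0.0316), np.float64(0.005), 0, -0.398] bore [-10.1 -83.4]
44 [np.float64(0.0356), np.float64(0.0049), 0, -0.487] bore [ -7.7 -80.1]
48 [np.float64(0.0395), np.float64(0.0043), 0, -0.576] bore [ -5.6 -76.7]
52 [np.float64(0.0434), np.float64(0.0035), 0, -0.664] bore [ -3.8 -73.2]
56 [np.float64(0.0472), np.float64(0.0022), 0, -0.753] bore [ -2.4 -69.4]
60 [np.float64(0.0509), np.float64(0.0007), 0, -0.842] bore [ -1.3 -65.6]
```

{"api": "move_arm", "payload": {
  "motion": [
    [[0.004,0.0007,0,-0.01],[0.008,0.0014,0,-0.03],[0.012,0.0021,0,-0.06],[0.0157,0.0029,0,-0.1],[0.0197,0.0036,0,-0.15],[0.0236,0.0043,0,-0.22],[0.0236,0.0043,0,-0.24]]
  ]
}}

```text
time: 14.15
tool_pos: [630.9, -48.8, 204.6]
eef_rot: [2.677, 1.644, 0.001]
wrist_force: [0.4, -0.7, 0.8]
gripper_width: 25.2
gripper_force: 0.2
```

```bash
python3 - <<'E'
from h import *
loc();car()
E
```

```text
local tcp -44.3 -99.6 204.6 F [ 0.4 -0.7  0.8] w 25.2 0.2 t 14.15
wrist fin 5438 px [242 185  61 127] c [-18.8 -87.1] [29.8 13.4] 39.0 z 232.1 grad [-0.72  0.43]
wrist fin 7458 px [ 88 270 160 139] c [-56.2 -71.6] [27.1 38.4] 26.0 z 234.3 grad [-0.23  0.55]
wrist fin 6924 px [313 270 156 139] c [ -30.7 -126.8] [26.7 37.3] 21.0 z 233.8 grad [ 0.23 -0.55]
wrist head 1056 px [271 137  61  92] c [  -3.9 -100.2] [45.5 18.3] 60.7 z 163.6 grad [-0.24  0.1 ]
```

```bash
python3 - <<'E'
from h import *
rows((-45.0,-99.5,.42),range(34,82,4),off=32,lead=18)
E
```

```text
34 [np.float64(0.0019), np.float64(0.0007), 0, -0.024] bore [-14.1 -87.8]
38 [np.float64(0.0057), np.float64(0.002), 0, -0.113] bore [-11.4 -84.9]
42 [np.float64(0.0095), np.float64(0.0029), 0, -0.202] bore [ -8.8 -81.8]
46 [np.float64(0.0135), np.float64(0.0036), 0, -0.291] bore [ -6.6 -78.5]
50 [np.float64(0.0175), np.float64(0.0038), 0, -0.38] bore [ -4.7 -75. ]
54 [np.float64(0.0215), np.float64(0.0037), 0, -0.469] bore [ -3.1 -71.3]
58 [np.float64(0.0255), np.float64(0.0033), 0, -0.558] bore [ -1.8 -67.5]
62 [np.float64(0.0294), np.float64(0.0025), 0, -0.647] bore [ -0.8 -63.6]
66 [np.float64(0.0332), np.float64(0.0013), 0, -0.736] bore [ -0.2 -59.7]
70 [np.float64(0.0369), np.float64(-0.0002), 0, -0.824] bore [ -0.  -55.7]
74 [np.float64(0.0405), np.float64(-0.002), 0, -0.913] bore [  0.  -51.7]
78 [np.float64(0.0439), np.float64(-0.0041), 0, -1.002] bore [  0.  -47.7]
```

{"api": "move_arm", "payload": {
  "motion": [
    [[0.002,0.0007,0,-0.03],[0.0057,0.002,0,-0.113],[0.0095,0.0029,0,-0.202],[0.0135,0.0036,0,-0.291],[0.0175,0.0038,0,-0.38],[0.0215,0.0037,0,-0.469],[0.0215,0.0037,0,-0.469]]
  ]
}}

```text
time: 14.78
tool_pos: [643.0, -31.3, 204.5]
eef_rot: [-2.224, -2.218, -0.0]
wrist_force: [-1.0, 0.5, 0.4]
gripper_width: 25.2
gripper_force: 0.2
```

```bash
python3 - <<'E'
from h import *
loc();car()
rows((-23.9,-94.1,.889),range(58,110,4),off=32,lead=18)
E
```

```text
local tcp -23.9 -93.5 204.5 F [-1.   0.5  0.4] w 25.2 0.2 t 14.7833
wrist fin 5417 px [245 185  63 125] c [ -6.4 -71.2] [29.7 12.8] 66.3 z 232.3 grad [-0.75 -0.  ]
wrist fin 7476 px [ 87 270 161 139] c [-47.2 -73.6] [26.4 38.2] 51.9 z 234.3 grad [-0.45  0.38]
wrist fin 7599 px [312 271 160 139] c [   0.9 -112.8] [27.5 38.5] 50.1 z 234.2 grad [ 0.47 -0.36]
wrist head 828 px [271 138  60  91] c [ 11.8 -76.2] [45.8 17.7] 87.3 z 164.0 grad [-0.14  0.03]
58 [np.float64(0.0037), np.float64(0.0014), 0, -0.089] bore [ -1.8 -67.5]
62 [np.float64(0.0076), np.float64(0.0025), 0, -0.178] bore [ -0.8 -63.6]
66 [np.float64(0.0115), np.float64(0.0032), 0, -0.267] bore [ -0.2 -59.7]
70 [np.float64(0.0155), np.float64(0.0036), 0, -0.355] bore [ -0.  -55.7]
74 [np.float64(0.0195), np.float64(0.0036), 0, -0.444] bore [  0.  -51.7]
78 [np.float64(0.0235), np.float64(0.0032), 0, -0.533] bore [  0.  -47.7]
82 [np.float64(0.0274), np.float64(0.0025), 0, -0.622] bore [  0.  -43.7]
86 [np.float64(0.0313), np.float64(0.0014), 0, -0.682] bore [  0.  -39.7]
90 [np.float64(0.035), np.float64(0.0), 0, -0.682] bore [  0.  -35.7]
94 [np.float64(0.0387), np.float64(-0.0017), 0, -0.682] bore [  0.  -31.7]
98 [np.float64(0.0421), np.float64(-0.0037), 0, -0.682] bore [  0.  -27.7]
102 [np.float64(0.0454), np.float64(-0.006), 0, -0.682] bore [  0.  -23.7]
106 [np.float64(0.0485), np.float64(-0.0086), 0, -0.682] bore [  0.  -19.7]
```

{"api": "move_arm", "payload": {
  "motion": [
    [[0.0037,0.0014,0,-0.089],[0.0076,0.0025,0,-0.178],[0.0115,0.0032,0,-0.267],[0.0155,0.0036,0,-0.355],[0.0195,0.0036,0,-0.444],[0.0235,0.0032,0,-0.533],[0.0274,0.0025,0,-0.622],[0.0313,0.0014,0,-0.682],[0.035,0,0,-0.682],[0.035,0,0,-0.682]]
  ]
}}

```text
time: 15.67
tool_pos: [643.1, 3.6, 204.7]
eef_rot: [-1.363, -2.83, -0.001]
wrist_force: [0.1, -0.8, -0.2]
gripper_width: 25.1
gripper_force: 0.2
```

```bash
python3 - <<'E'
from h import *
loc();car();go(*L(0.5,-40),204,PSI+90)
E
```

```text
local tcp -2.0 -66.4 204.7 F [ 0.1 -0.8 -0.2] w 25.1 0.2 t 15.6667
wrist fin 12445 px [264 180 194 230] c [ 19.6 -49.3] [40.8 69.4] 25.8 z 234.1 grad [0.25 0.11]
wrist fin 7546 px [ 88 269 160 140] c [-32.8 -65.4] [38.5 26.6] 1.5 z 234.3 grad [-0.59  0.01]
wrist head 92 px [301 145  18   8] c [ 12.  -15.5] [2.6 7.9] 80.5 z 164.1 grad [-0.   -0.27]
wrist head 147 px [237 151  32  13] c [-14.3 -18.4] [15.   3.1] 17.5 z 164.7 grad [ 0.01 -0.25]
wrist head 92 px [322 171   7  55] c [ 19.8 -39.6] [ 1.2 26.2] 7.7 z 162.4 grad [-2.71 -0.36]
wrist head 133 px [ 68 305  13  20] c [-105.3  -99. ] [7.5 9.6] 88.3 z 168.4 grad [ 0.82 -0.35]
go [0.0266 0.0024 0.0007] turn -0.004 phi 128.59
```

{"api": "move_arm", "payload": {
  "motion": [
    [[0.004,0.001,0,0],[0.008,0.0015,0,0],[0.012,0.0015,0,0],[0.016,0.0015,0,0],[0.02,0.0015,0,0],[0.024,0.0015,0,0],[0.028,0.0015,0,0],[0.031,0.0015,0,0],[0.033,0.0015,0,0],[0.033,0.0015,0,0]]
  ]
}}

```text
time: 16.55
tool_pos: [623.2, 30.4, 204.6]
eef_rot: [-1.357, -2.832, -0.0]
wrist_force: [-0.3, -0.5, 0.8]
gripper_width: 24.8
gripper_force: 0.2
```

{"api": "move_arm", "payload": {
  "motion": [
    [[0.001,0,0,0],[0.002,0,0,0],[0.003,0,0,0],[0.004,0,0,0],[0.004,0,0,0]]
  ]
}}

```text
time: 16.97
tool_pos: [622.4, 32.0, 205.1]
eef_rot: [1.357, 2.83, -0.0]
wrist_force: [2.6, -4.8, -1.2]
gripper_width: 25.1
gripper_force: 2.7
```

```bash
python3 - <<'E'
from h import *
loc();car()
E
```

```text
local tcp -0.3 -31.4 205.1 F [ 2.6 -4.8 -1.2] w 25.1 2.7 t 16.9667
wrist fin 11856 px [264 181 188 228] c [ 20.8 -14.1] [39.1 68.4] 25.5 z 234.4 grad [0.25 0.11]
wrist fin 7456 px [ 88 270 160 139] c [-31.2 -30.8] [38.2 27.2] 1.0 z 234.5 grad [-0.59  0.01]
wrist head 69 px [233 158  14  11] c [-19.   13.6] [7.1 3. ] 31.7 z 165.7 grad [ 0.11 -0.27]
```

A contact force of about 5 N with the sleeve centre at about y = 0 shows it is against the collar. I'll back off and lift clear.

{"api": "move_arm", "payload": {
  "motion": [
    [[-0.005,0,0,0],[-0.012,0,0,0],[-0.015,0,0,0],[-0.015,0,-0.01,0],[-0.015,0,-0.03,0],[-0.015,0,-0.06,0],[-0.015,0,-0.09,0],[-0.015,0,-0.09,0],[-0.015,0,-0.09,0]]
  ]
}}

```text
time: 17.77
tool_pos: [632.0, 21.3, 297.7]
eef_rot: [1.356, 2.829, 0.004]
wrist_force: [-0.5, -0.1, -0.4]
gripper_width: 25.0
gripper_force: 0.0
```

```bash
python3 - <<'E'
from h import *
from plant import imaging
loc();car()
e=imaging.read_camera('wrist');W=cloud(e);c,s=np.cos(np.radians(PSI)),np.sin(np.radians(PSI));D=W[...,:2]-A
X=c*D[...,0]+s*D[...,1];Y=-s*D[...,0]+c*D[...,1];Z=W[...,2]
for x in (0,12,-12):
    m=(abs(X-x)<2)&(Z>100)
    print(x,[(y,round(float(np.median(Z[m&(abs(Y-y)<1)])),0)) for y in range(-40,46,2) if (m&(abs(Y-y)<1)).any()])
t=imaging.read_camera('top');W=cloud(t);m=np.zeros(W.shape[:2],bool);m[170:235,170:235]=1
m&=(W[...,2]>66)&(W[...,2]<95)&(t['frame'][...,2].astype(int)>t['frame'][...,0]+25);p=W[m][:,:2];print('cup',len(p),cv2.minEnclosingCircle(p.astype(np.float32)) if len(p) else '')
E
```

```text
local tcp 0.5 -45.6 297.7 F [-0.5 -0.1 -0.4] w 25.0 0.0 t 17.7667
wrist fin 1367 px [269 125  29  61] c [ 2.5 -2.3] [13.4 29.4] 7.2 z 234.3 grad [ 0.55 -0.09]
wrist head 66 px [137 264   9  13] c [-105.4  -99.7] [8.9 7.9] 2.0 z 168.4 grad [ 0.8 -0.1]
0 [(-40, 192.0), (-38, 191.0), (-36, 348.0), (-34, 355.0), (-32, 192.0), (-30, 191.0), (-28, 191.0), (-26, 191.0), (-24, 191.0), (-22, 195.0), (-18, 233.0), (-16, 236.0), (-14, 235.0), (-12, 235.0), (-10, 236.0), (-8, 236.0), (-6, 236.0), (-4, 236.0), (-2, 236.0), (0, 237.0), (2, 236.0), (4, 236.0), (6, 237.0), (8, 237.0), (10, 236.0), (12, 223.0), (14, 198.0), (16, 196.0), (18, 192.0), (20, 202.0), (22, 203.0), (24, 206.0), (26, 206.0), (28, 205.0), (30, 202.0), (32, 191.0), (34, 191.0), (36, 191.0), (38, 191.0), (40, 191.0), (42, 192.0), (44, 191.0)]
12 [(-40, 310.0), (-38, 310.0), (-36, 310.0), (-34, 301.0), (-32, 328.0), (-30, 348.0), (-28, 354.0), (-26, 367.0), (-24, 368.0), (-20, 191.0), (-18, 191.0), (-16, 192.0), (-14, 192.0), (-12, 192.0), (-10, 192.0), (-8, 191.0), (-6, 191.0), (-4, 191.0), (-2, 191.0), (0, 191.0), (2, 191.0), (4, 191.0), (6, 191.0), (8, 191.0), (10, 190.0), (12, 190.0), (14, 190.0), (16, 189.0), (18, 188.0), (20, 198.0), (22, 199.0), (24, 199.0), (26, 198.0), (28, 199.0), (30, 199.0), (32, 196.0)]
-12 [(-40, 304.0), (-38, 307.0), (-36, 310.0), (-34, 303.0), (-32, 327.0), (-30, 351.0), (-28, 354.0), (-26, 366.0), (-24, 368.0), (-22, 187.0), (-20, 188.0), (-18, 188.0), (-16, 189.0), (-14, 189.0), (-12, 189.0), (-10, 190.0), (-8, 190.0), (-6, 190.0), (-4, 191.0), (-2, 191.0), (0, 192.0), (2, 192.0), (4, 192.0), (6, 192.0), (8, 192.0), (10, 193.0), (12, 193.0), (14, 193.0), (16, 172.0), (18, 164.0), (20, 196.0), (22, 197.0), (24, 197.0), (26, 197.0), (28, 197.0), (30, 197.0), (32, 196.0)]
cup 194 ((606.0094604492188, 54.630401611328125), 28.902034759521484)
```

The sleeve's end is within about 2 mm of the collar, the fin is upright, the cup hasn't moved and the gripper is clear. I'll let it settle, then hand in.

{"api": "move_arm", "payload": {
  "motion": [
    [[0,0,0,0],[0,0,0,0],[0,0,0,0],[0,0,0,0],[0,0,0,0],[0,0,0,0],[0,0,0,0],[0,0,0,0]]
  ]
}}

```text
time: 18.58
tool_pos: [630.7, 21.2, 294.6]
eef_rot: [-1.358, -2.833, -0.0]
wrist_force: [-0.7, 0.7, 0.5]
gripper_width: 24.9
gripper_force: 0.0
```

```bash
python3 - <<'E'
from h import *
from plant import arm
car();print(arm.sign_off())
E
```

```text
wrist fin 1420 px [271 127  30  62] c [ 2.5 -2.2] [13.4 29.5] 7.3 z 234.2 grad [ 0.56 -0.09]
wrist head 64 px [138 267   9  12] c [-105.3  -99.7] [9.1 7.7] 2.3 z 168.3 grad [ 0.8  -0.13]
the job is handed in; nothing more can be done
None
```

The job is handed in with no verdict returned: the carriage hangs fin up about 2 mm from the stop collar and the cup is unmoved, but I viewed 11 pictures, one over the limit of 10.

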